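# Draw out a microscope's draw tube and hold it at its ring

### The arm

A 6-joint arm with a two-finger parallel gripper is mounted at the origin on the work surface. World frame = base frame: x ahead of the robot, y to its left, z up, the work surface at z = 0. Lengths are in m, angles in rad, forces in N, time in s.
With the tool pointing down it reaches from about 0.25 to 0.775 m from the base axis. Payload 4 kg.
Tool frame: the origin (TCP) lies at the very end of the fingers, on their centre line; the grasp point (between the pads) lies 19 mm behind it; y points along the fingers, x is the direction in which the jaws open and shut, and the axes are right-handed (so a half turn about y gives the same grasp; the last joint's range is limited). The gripper opens to 94 mm and grips with 3 to 60 N. Pads are 16 mm wide; open, the fingers measure 119 mm over their backs; the gripper's body (75 mm by 177 mm) begins 78 mm behind the grasp point.
Start: joints at [-1.204, 0.087, 1.371, -0, 1.684, -0.103], TCP at [0.249, -0.49, 0.206] pointing down, gripper open.
Joint ranges: [-3.1, 3.1], [-0.76, 2.03], [0.27, 2.55], [-1.08, 4.22], [0.17, 2.65], [-2.57, 2.57]. Speed limits (rad/s): [2.79, 2.79, 3.14, 3.14, 3.14, 3.14].

### API

Orientations are given as [roll, pitch, yaw] about the fixed x, y, z axes, in that order (R = Rz(yaw) Ry(pitch) Rx(roll)).
In Python, from bench import robot gives the robot as it stands.
- The arm moves only by the shell command python3 -m handwheel 'ROWS' [OPENING]. ROWS is JSON, a list of rows, each an object with "delta_pos": the shift along the tool's x, y, z in mm, a list of three; "yaw": the turn about the tool's y in rad. A call has 1 to 12 rows; each row is the pose to reach, as a shift and turn from the pose commanded when the call began, along the tool's axes at that moment; what a row does not reach only later rows make up. A row lasts 1/10 s, in which the tool goes at most 50 mm and 8.59 degrees, less where a joint would pass 70% of its speed; a pose out of reach is approached as far as the arm can. A call with a gripper value outside its range is refused whole. OPENING is the closure in counts, from 0 (fully open) to 255 (shut), set as the call begins (- or left out, the last holds). The fingers move at their own pace and stop on an object; the grip force is fixed at half the most. Time passes only in rows, so rows that repeat a pose let the fingers close. It gives the time, the measured TCP pose, the force and the opening at its end, in the units of the state.
- robot.get_obs(): the state, without advancing time (a new reading comes with each control period).
- robot.snapshot(name): name is "side" or "top"; returns a dict with "image" (384x512x3 uint8, red, green, blue), "fx", "fy", "cx", "cy" (pixels), "k1" (the pictures are not rectified: a ray, as slopes to the right and down, at radius r is drawn at 1 + k1 r^2 times it, then the intrinsics apply), "rvec" (rotation vector, rad) and "tvec" (3), from world to camera coordinates, as OpenCV has them. Camera axes: x right, y down, z forward; pixel columns grow to the right and rows downward; lengths in m; the calibration is good to about 2 mm. A picture is of the moment at which its call begins. There is no depth.
- robot.close_job(): hands the job in, once; it reports no verdict.
The state is a dict: "time": time; "joint_positions": joint angles; "qvel": joint speeds; "joint_torque": joint torques, N m; "tool_pos": TCP position; "ee_rot": TCP orientation; "wrist_force": force on the tool from outside, world axes, zero at the start; "wrist_torque": the same for the moment, N m; "width": finger opening in m.
Only numpy, scipy, OpenCV 4.12 (cv2) and the standard library are available. Lean on these libraries where they do the work, as an engineer would, in place of code of your own. Each camera call takes 0.05 s, during which the arm holds its last target.

### The job

Swing the steel transit brace away from over the draw tube of the microscope stand until it clicks home at the far end of its swing. Then take the tube by its black head and pull it 40 mm out, straight along its leaning sleeve so that it does not bind, until the dark ring turned into the tube is just clear of the sleeve; do not pull it right out. Finish while holding the tube still there in the gripper, with the brace still swung out and nothing else on the bench disturbed.

Things in the scene. Friction and masses are not known exactly. Their poses are not given: they have to be found in the camera images.
- stand: Black microscope service stand, fixed to the bench: U-shaped foot 150 mm wide, open towards the front, and a pillar at the back; its origin is on the bench, straight below the sleeve's mouth. It carries the sleeve and the brace. At yaw 0 its front (-x) faces the robot.
- mouth (a point): Centre of the mouth (upper end) of the brass sleeve, 42 mm outside (black rim bands 46 mm), 112 mm above the bench, leaning 0.26 rad from vertical towards the stand's front. z points up along the bore, y is level, x points to the stand's back. Bore 29.5 mm across, 82 mm deep. The hinge post, 18 mm thick, is 52 mm along +y from the bore's axis; post and brace hub end 61 mm above the mouth.
- tube_head (a point): Centre of the draw tube's round black head, 36 mm across, 46 mm tall; z along the tube. Below it a 28 mm tube, 70 mm long, sits loose in the bore (slides back if let go); 0.15 to 0.3 kg in all. At the start the head rests on the mouth and this point is 23 mm above it along the bore; drawn 40 mm, 63 mm. The dark ring, 5 mm wide, is 29 to 34 mm below the head's underside.
- brace (a joint): Swing of the brace about its hinge, rad: 0 lies across over the head (starts at 0 to 0.25), end stop at 1.75. It grows as the knob swings from the mouth's -y side to its +x side. It turns lightly and stays where left; from about 1.25 a spring ball resists (about 1.5 N at the knob), past about 1.55 it snaps the brace on to the end stop, where it stays seated.
- brace_hinge (a point): Point on the brace's hinge axis, half-way up the flat steel bar (16 mm wide, 6 mm thick), which lies 4 mm above the tube's head. z is along the hinge axis, parallel to the bore; -y points along the bar to its knob.
- knob (a point): Centre of the upright round black knob on the brace's free end: 16 mm across, 34 mm tall (standing on the bar), parallel to the bore, 87 mm from the hinge axis; this point is 17 mm below its top.
- objective: small stepped brass objective lens standing upright, 26 mm across, 44 mm tall; its origin is the centre of its underside
- filter_ring: flat dark steel ring lying on the bench, 42 mm outside, 30 mm inside, 8 mm high; origin at the centre of its underside
- oil_bottle: amber bottle with a black cap, 32 mm across, 66 mm tall; origin at the centre of its underside
- slide_box: closed wooden slide box, 85 x 100 x 32 mm high; origin at the centre of its underside
- mirror: round white mirror lying in a black frame, 54 mm across, 9 mm high, with a short stub; origin under the centre of the disc
- screwdriver: screwdriver lying on the bench, 150 mm long; origin at its underside

How it is judged:
By the outcome, as a careful person would: the job done as asked, in the order asked, and still so for the second after the job is handed in, while the arm keeps its last pose, push and grip.
It also fails if it takes over 45 s, if anything falls off the work surface, if the arm or the gripper's body presses on something with over 40 N, if the wrist force passes 120 N, or if a joint passes its speed limit or range.

## Working session

There is one attempt and no reset: what is moved stays moved. The work goes in short steps, Python scripts to look and compute and a shell command to move; the robot and the scene stay as the last step left them, time stands still between calls to the robot, and variables do not carry over. Pictures are saved under pics/ and viewed, and the job is handed in when it is done.

```bash
ls; mkdir -p pics; cat > h.py <<'E'
import cv2,numpy as np
from bench import robot
E
python3 - <<'E'
from h import *
print({k:np.round(v,4) for k,v in robot.get_obs().items()})
for n in ["side","top"]:
    s=robot.snapshot(n)
    cv2.imwrite(f"pics/{n}0.png",s["image"][:,:,::-1])
    print({k:np.round(v,4) for k,v in s.items() if k!="image"})
    R=cv2.Rodrigues(np.array(s["rvec"]))[0];print(-R.T@s["tvec"],R)
    np.savez(f"{n}0.npz",**s)
E
```

```text
pics
{'time': np.float64(0.0), 'joint_positions': array([-1.2041,  0.088 ,  1.3722, -0.    ,  1.6836, -0.1031]), 'qvel': array([-0.0005, -0.0003, -0.0005, -0.0001,  0.0007,  0.0003]), 'joint_torque': array([-1.20000e-03, -3.40182e+01, -3.02432e+01,  7.16000e-02,
        3.30000e-02, -2.00000e-04]), 'tool_pos': array([ 0.2488, -0.4899,  0.2043]), 'ee_rot': array([-1.5706,  0.0022, -1.101 ]), 'wrist_force': array([ 0.2593, -0.4678,  0.4485]), 'wrist_torque': array([-0.0139,  0.018 , -0.0051]), 'width': np.float64(0.094)}
{'fx': np.float64(383.0272), 'fy': np.float64(383.0272), 'cx': np.float64(249.6159), 'cy': np.float64(195.5777), 'k1': np.float64(-0.0111), 'rvec': array([ 1.0812, -2.4096,  1.024 ]), 'tvec': array([0.389 , 0.4046, 0.8994])}
[-0.00297339  0.5387828   0.91303182] [[-0.66815808 -0.74394165  0.0107518 ]
 [-0.52408278  0.46033999 -0.71653634]
 [ 0.52811174 -0.48439438 -0.6974669 ]]
{'fx': np.float64(350.7829), 'fy': np.float64(350.7829), 'cx': np.float64(257.7781), 'cy': np.float64(192.5419), 'k1': np.float64(-0.0371), 'rvec': array([ 2.1528, -2.1624,  0.1032]), 'tvec': array([0.0123, 0.5997, 1.1781])}
[ 0.46624541 -0.0080672   1.23699652] [[-0.00361731 -0.99987977 -0.01507855]
 [-0.99390039  0.00525688 -0.11015615]
 [ 0.11022217  0.01458811 -0.99379991]]
```

View images.

View pics/side0.png

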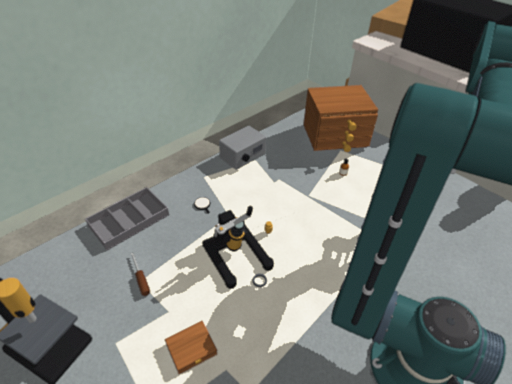

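View pics/top0.png

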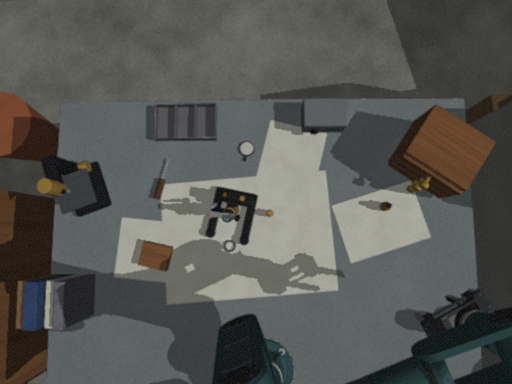

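```bash
cat >> h.py <<'E'
def load(f): return dict(np.load(f))
def K(s): return np.array([[s["fx"],0,s["cx"]],[0,s["fy"],s["cy"]],[0,0,1.]])
def D(s): return np.array([float(s["k1"]),0,0,0])
def ray(s,uv):
    p=cv2.undistortPoints(np.array([[uv]],float),K(s),D(s))[0,0]
    R=cv2.Rodrigues(np.array(s["rvec"]))[0]
    d=R.T@np.array([p[0],p[1],1]); return -R.T@s["tvec"],d/np.linalg.norm(d)
def onz(s,uv,z):
    c,d=ray(s,uv); return c+d*(z-c[2])/d[2]
def tri(s1,u1,s2,u2):
    c1,d1=ray(s1,u1);c2,d2=ray(s2,u2)
    t=np.linalg.lstsq(np.c_[d1,-d2],c2-c1,rcond=None)[0]
    a,b=c1+t[0]*d1,c2+t[1]*d2
    return (a+b)/2,np.linalg.norm(a-b)
def proj(s,P):
    return cv2.projectPoints(np.atleast_2d(P).astype(float),np.array(s["rvec"]),np.array(s["tvec"]),K(s),D(s))[0][:,0]
def crop(s,name,x0,y0,w,h,k):
    im=s["image"][y0:y0+h,x0:x0+w,::-1]
    cv2.imwrite(name,cv2.resize(im,None,fx=k,fy=k,interpolation=cv2.INTER_CUBIC))
E
python3 - <<'E'
from h import *
crop(load("side0.npz"),"pics/s0c.png",190,190,100,100,6)
crop(load("top0.npz"),"pics/t0c.png",195,175,90,90,6)
E
```

```text
(no output)
```

View pics/s0c.png

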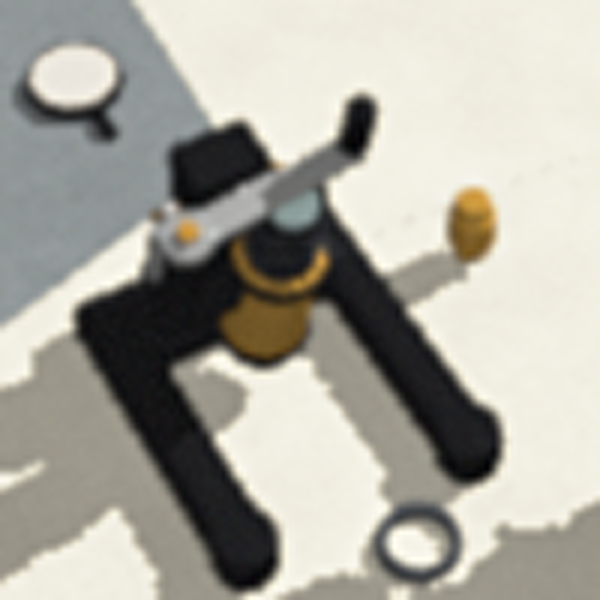

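View pics/t0c.png

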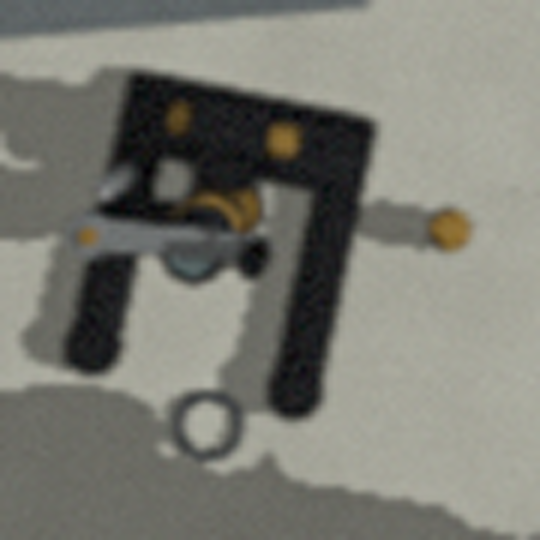

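```bash
python3 - <<'E'
from h import *
S=load("side0.npz");T=load("top0.npz")
cs=lambda X,Y:(190+(X+.5)/6-.5,190+(Y+.5)/6-.5)
ct=lambda X,Y:(195+(X+.5)/6-.5,175+(Y+.5)/6-.5)
print("hinge",tri(S,cs(187,231),T,ct(89,236)))
print("knobtop",tri(S,cs(364,103),T,ct(252,257)))
# foot: top leg ends, and back corners
for n,a,b in [("legL",(245,560),(93,355)),("legR",(472,455),(296,395))]:
    print(n,onz(S,cs(*a),0.015),onz(T,ct(*b),0.015))
for p in [(135,75),(375,125)]: print("back",onz(T,ct(*p),0.02))
for p in [(93,348),(296,392)]: print("legT",onz(T,ct(*p),0.02))
# mouth rim: visible lower band
print("obj",tri(S,cs(474,198),T,ct(450,228)))
print("ring",onz(S,cs(418,543),.004),onz(T,ct(207,425),.004))
E
```

```text
hinge (array([0.52048634, 0.15621035, 0.16795845]), np.float64(0.0016548615424320887))
knobtop (array([0.50698245, 0.06953048, 0.19824173]), np.float64(0.0019524013012709417))
legL [0.45782455 0.18222415 0.015     ] [0.45872382 0.1759801  0.015     ]
legR [0.43104214 0.06501668 0.015     ] [0.43547992 0.05840706 0.015     ]
back [0.6212261  0.15237796 0.02      ]
back [0.59114658 0.01225737 0.02      ]
legT [0.46276617 0.17526806 0.02      ]
legT [0.43731491 0.05813565 0.02      ]
obj (array([ 0.53003312, -0.03030464,  0.04299448]), np.float64(0.0004747630576583931))
ring [0.41745309 0.11209572 0.004     ] [0.41803424 0.11076632 0.004     ]
```

```bash
cat >> h.py <<'E'
from scipy.spatial.transform import Rotation as Rn
YS=-0.213; M=np.array([.5248,.1021,.112])
def frame():
    c,s=np.cos(YS),np.sin(YS)
    xs=np.array([c,s,0]);ys=np.array([-s,c,0]);a=np.array([-np.sin(.26)*c,-np.sin(.26)*s,np.cos(.26)])
    xm=np.cos(.26)*xs+np.array([0,0,np.sin(.26)])
    return xs,ys,xm,a
def knob(th,h=.073):
    xs,ys,xm,a=frame()
    return M+.052*ys+h*a+.087*(-ys*np.cos(th)+xm*np.sin(th))
def rel(target,yaw,p=None,e=None):
    o=robot.get_obs(); p=o["tool_pos"] if p is None else p; e=o["ee_rot"] if e is None else e
    R=Rn.from_euler("xyz",e).as_matrix()
    return np.round(1000*R.T@(np.array(target)-p),1), round(float(e[2]-yaw),3)
E
python3 - <<'E'
from h import *
xs,ys,xm,a=frame()
for n in ["side","top"]:
    s=load(n+"0.npz")
    print(n)
    for th in (.1,.15,.2): print(proj(s,np.array([knob(th,.09),knob(th,.056)])).round(1).tolist())
    print(proj(s,np.array([M+.052*ys+.062*a, M+.046*a])).round(1).tolist())
def fing(th,d,h=.066):
    k=knob(th,h); n=xs*np.cos(th)+ys*np.sin(th)
    return k-d*n, YS+th-np.pi/2
t,y=fing(.15,.05); t2=t.copy(); t2[2]=.25
print(t,y,rel(t2,y))
E
```

```text
side
[[250.4, 207.1], [248.6, 213.6]]
[[249.4, 205.8], [247.6, 212.4]]
[[248.3, 204.6], [246.6, 211.2]]
[[221.0, 227.2], [238.2, 222.8]]
top
[[236.1, 218.9], [237.5, 216.5]]
[[236.2, 217.5], [237.6, 215.1]]
[[236.2, 216.1], [237.6, 213.7]]
[[209.0, 213.7], [226.5, 216.2]]
[0.46340329 0.07292451 0.17912407] -1.6337963267948965 (array([-404.8,  -44.7,  446.2]), 0.533)
```

```bash
python3 -m handwheel '[{"delta_pos":[0,-45,0],"yaw":0},{"delta_pos":[-33,-45,37],"yaw":0.1},{"delta_pos":[-65,-45,72],"yaw":0.15},{"delta_pos":[-100,-45,110],"yaw":0.2},{"delta_pos":[-133,-45,147],"yaw":0.25},{"delta_pos":[-166,-45,184],"yaw":0.3},{"delta_pos":[-200,-45,220],"yaw":0.35},{"delta_pos":[-234,-45,258],"yaw":0.4},{"delta_pos":[-268,-45,295],"yaw":0.45},{"delta_pos":[-300,-45,331],"yaw":0.5},{"delta_pos":[-333,-45,367],"yaw":0.533},{"delta_pos":[-366,-45,404],"yaw":0.533}]' 255
python3 - <<'E'
from h import *
t=[0.4634,0.0729,.25]; print(rel(t,-1.634))
E
```

```text
time: 1.3
tool_pos: [0.4435, 0.0209, 0.2502]
ee_rot: [-1.571, -0.0, -1.634]
wrist_force: [0.8, -1.2, -0.1]
width: 0.002
(array([-53.2,   0.2,  16.5]), -0.0)
```

```bash
python3 -m handwheel '[{"delta_pos":[-27,0,8],"yaw":0},{"delta_pos":[-53,0,16],"yaw":0},{"delta_pos":[-53,25,16],"yaw":0},{"delta_pos":[-53,50,16],"yaw":0},{"delta_pos":[-53,71,16],"yaw":0},{"delta_pos":[-53,71,16],"yaw":0}]'
python3 - <<'E'
from h import *
for n in ["side","top"]:
    s=robot.snapshot(n); np.savez(n+"1.npz",**s)
crop(load("side1.npz"),"pics/s1c.png",190,150,100,110,5)
crop(load("top1.npz"),"pics/t1c.png",185,165,100,100,5)
E
```

```text
time: 1.9
tool_pos: [0.4604, 0.0708, 0.1754]
ee_rot: [-1.579, -0.001, -1.634]
wrist_force: [-0.3, 0.3, 0.0]
width: 0.0001
```

View pics/s1c.png

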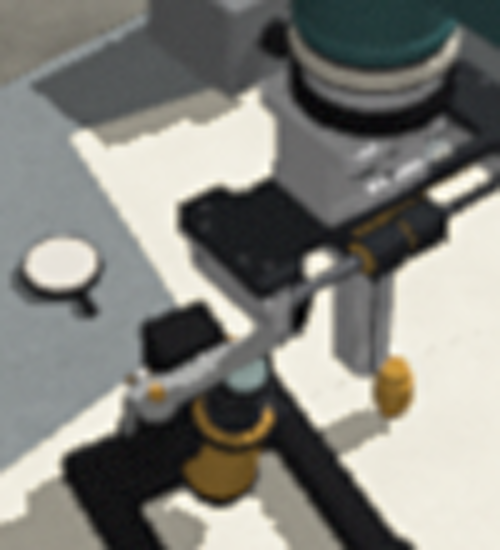

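View pics/t1c.png

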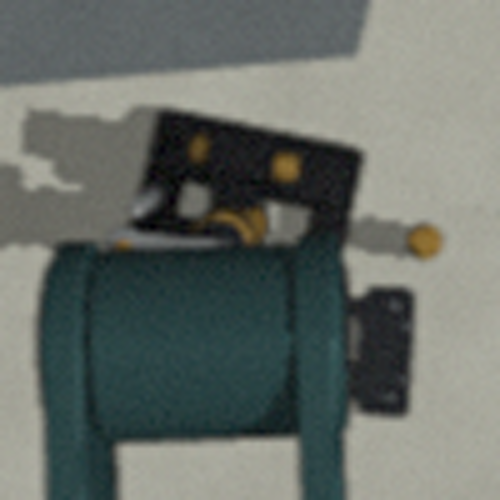

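```bash
cat >> h.py <<'E'
def fing(th,d,h=.066):
    xs,ys,xm,a=frame()
    k=knob(th,h); n=xs*np.cos(th)+ys*np.sin(th)
    return k-d*n, YS+th-np.pi/2
E
python3 - <<'E'
from h import *
o=robot.get_obs(); print(o["tool_pos"],o["ee_rot"],o["time"],o["wrist_force"])
e=np.array([-np.pi/2,0,-1.634]); p=np.array([0.4612,0.0727,.1792])
for th,d in [(.15,.03),(.15,.02),(.15,.016),(.22,.016),(.29,.016),(.36,.016),(.43,.016),(.5,.016),(.57,.016),(.64,.016),(.71,.016),(.78,.016)]:
    t,y=fing(th,d); print(th,t.round(4),rel(t,y,p,e))
E
```

```text
[0.46260147 0.07066095 0.17935295] [-1.57177504e+00 -2.18165484e-04 -1.63399579e+00] 2.0 [ 0.04543674 -0.08374043  0.79682432]
0.15 [0.4834 0.0717 0.1791] (array([-0.4,  0.1, 22.2]), -0.0)
0.15 [0.4933 0.071  0.1791] (array([-0.4,  0.1, 32.2]), -0.0)
0.15 [0.4973 0.0708 0.1791] (array([-0.4,  0.1, 36.2]), -0.0)
0.22 [0.5032 0.0695 0.1807] (array([ 0.5, -1.5, 42.1]), -0.07)
0.29 [0.5091 0.0687 0.1822] (array([ 0.9, -3. , 48.1]), -0.14)
0.36 [0.5151 0.0683 0.1837] (array([ 1. , -4.5, 54.1]), -0.21)
0.43 [0.5211 0.0684 0.1851] (array([ 0.5, -5.9, 60.1]), -0.28)
0.5 [0.5271 0.0688 0.1865] (array([-0.3, -7.3, 66. ]), -0.35)
0.57 [0.5331 0.0697 0.1879] (array([-1.6, -8.7, 71.9]), -0.42)
0.64 [0.539  0.0711 0.1891] (array([-3.3, -9.9, 77.7]), -0.49)
0.71 [0.5448 0.0728 0.1904] (array([ -5.4, -11.2,  83.4]), -0.56)
0.78 [0.5504 0.075  0.1915] (array([ -7.9, -12.3,  88.9]), -0.63)
```

```bash
python3 -m handwheel '[{"delta_pos":[-2,0,12],"yaw":0},{"delta_pos":[-2,0,22],"yaw":0},{"delta_pos":[-2,0,30],"yaw":0},{"delta_pos":[-2,0,36],"yaw":0},{"delta_pos":[-1.5,-1.5,42],"yaw":-0.07},{"delta_pos":[-1,-3,48],"yaw":-0.14},{"delta_pos":[-1,-4.5,54],"yaw":-0.21},{"delta_pos":[-1.5,-6,60],"yaw":-0.28},{"delta_pos":[-2,-7.5,66],"yaw":-0.35},{"delta_pos":[-3,-9,72],"yaw":-0.42},{"delta_pos":[-5,-10,77.5],"yaw":-0.49},{"delta_pos":[-7,-11,83],"yaw":-0.56}]'
python3 - <<'E'
from h import *
for n in ["side","top"]:
    s=robot.snapshot(n); np.savez(n+"2.npz",**s)
crop(load("side2.npz"),"pics/s2c.png",190,130,110,120,5)
crop(load("top2.npz"),"pics/t2c.png",185,165,100,100,5)
E
```

```text
time: 3.2
tool_pos: [0.5467, 0.0724, 0.1904]
ee_rot: [-1.571, 0.0, -1.071]
wrist_force: [-0.1, -0.5, -0.1]
width: 0.0004
```

View pics/s2c.png

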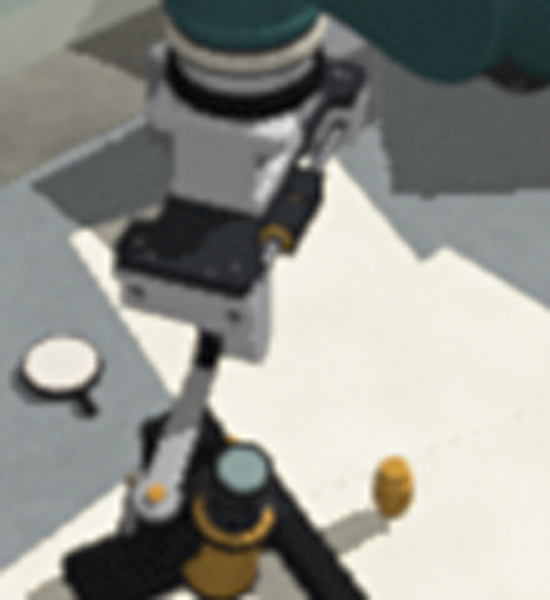

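View pics/t2c.png

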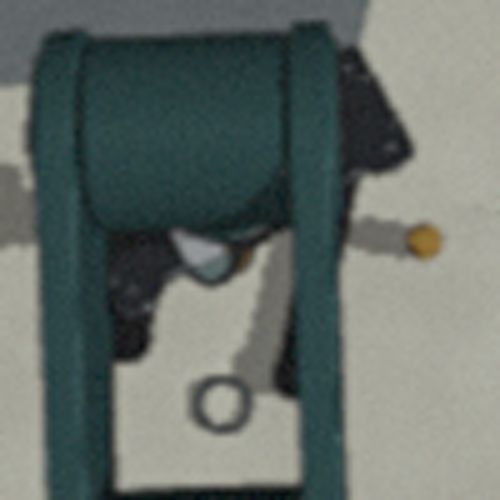

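```bash
python3 - <<'E'
from h import *
o=robot.get_obs(); print(o["tool_pos"],o["ee_rot"],o["time"],o["wrist_force"])
e=np.array([-np.pi/2,0,-1.071]);p=o["tool_pos"]
for th in np.arange(.78,1.72,.075):
    t,y=fing(th,.016); print(round(th,3),t.round(4),rel(t,y,p,e))
E
```

```text
[0.54703593 0.07245536 0.19037565] [-1.57056766e+00 -1.82237796e-04 -1.07412257e+00] 3.3 [0.0627519  0.27729889 0.577221  ]
0.78 [0.5504 0.075  0.1915] (array([-0.6, -1.1,  4.2]), -0.067)
0.855 [0.5563 0.0777 0.1927] (array([-0.2, -2.3, 10.7]), -0.142)
0.93 [0.562  0.0809 0.1937] (array([-0.2, -3.3, 17.2]), -0.217)
1.005 [0.5675 0.0845 0.1947] (array([-0.8, -4.3, 23.7]), -0.292)
1.08 [0.5727 0.0886 0.1955] (array([-1.9, -5.1, 30.2]), -0.367)
1.155 [0.5775 0.093  0.1962] (array([-3.4, -5.9, 36.6]), -0.442)
1.23 [0.5821 0.0977 0.1969] (array([-5.4, -6.5, 42.9]), -0.517)
1.305 [0.5863 0.1028 0.1974] (array([-7.8, -7. , 49. ]), -0.592)
1.38 [0.5901 0.1082 0.1977] (array([-10.7,  -7.4,  55. ]), -0.667)
1.455 [0.5935 0.1139 0.198 ] (array([-14.1,  -7.6,  60.7]), -0.742)
1.53 [0.5965 0.1198 0.1981] (array([-17.8,  -7.8,  66.1]), -0.817)
1.605 [0.5991 0.1259 0.1981] (array([-22. ,  -7.8,  71.3]), -0.892)
1.68 [0.6012 0.1322 0.198 ] (array([-26.5,  -7.6,  76.2]), -0.967)
```

```bash
python3 -m handwheel '[{"delta_pos":[0,-1,4],"yaw":-0.07},{"delta_pos":[0,-2.5,10.5],"yaw":-0.14},{"delta_pos":[0,-3.5,17],"yaw":-0.22},{"delta_pos":[-1,-4.5,23.5],"yaw":-0.29},{"delta_pos":[-2,-5,30],"yaw":-0.37},{"delta_pos":[-3.5,-6,36.5],"yaw":-0.44},{"delta_pos":[-5.5,-6.5,43],"yaw":-0.52},{"delta_pos":[-8,-7,49],"yaw":-0.59},{"delta_pos":[-10.5,-7.5,55],"yaw":-0.67},{"delta_pos":[-14,-7.5,60.5],"yaw":-0.74},{"delta_pos":[-18,-8,66],"yaw":-0.82},{"delta_pos":[-22,-8,71],"yaw":-0.89}]'
python3 -m handwheel '[{"delta_pos":[-0.5,0,3.5],"yaw":-0.04},{"delta_pos":[-1,0,6.5],"yaw":-0.08},{"delta_pos":[-1,0,6.5],"yaw":-0.08}]'
```

```text
time: 4.5
tool_pos: [0.5983, 0.1256, 0.1984]
ee_rot: [-1.571, -0.0, -0.183]
wrist_force: [0.9, -0.1, -0.7]
width: 0.0004
time: 4.8
tool_pos: [0.5983, 0.1324, 0.1983]
ee_rot: [-1.571, 0.0, -0.105]
wrist_force: [-0.4, 0.5, 0.8]
width: 0.0007
```

```bash
python3 - <<'E'
from h import *
for n in ["side","top"]:
    s=robot.snapshot(n); np.savez(n+"3.npz",**s)
crop(load("side3.npz"),"pics/s3c.png",170,130,110,120,5)
xs,ys,xm,a=frame()
for th in (1.5,1.6,1.75):print(th,proj(load("side3.npz"),np.array([knob(th,.09),knob(th,.056),knob(th,.056)*.5+.5*(M+.052*ys+.056*a)])).round(1).tolist())
E
```

```text
1.5 [[209.1, 194.3], [208.5, 201.1], [214.5, 214.4]]
1.6 [[206.0, 195.3], [205.5, 202.2], [213.0, 215.0]]
1.75 [[201.7, 197.5], [201.2, 204.3], [210.9, 216.1]]
```

View pics/s3c.png

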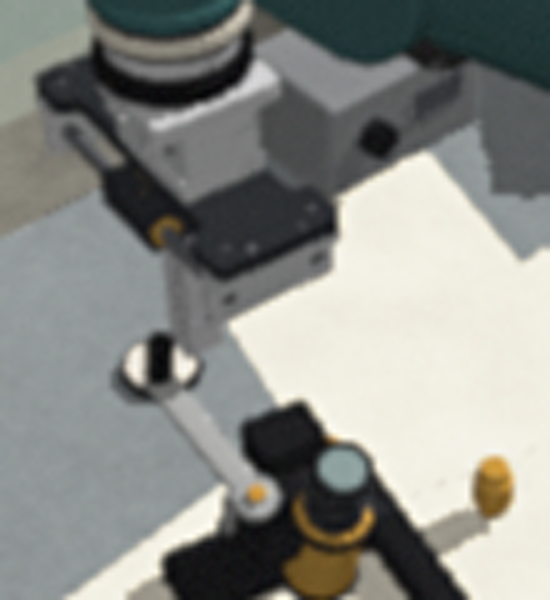

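```bash
python3 -m handwheel '[{"delta_pos":[0,-45,0],"yaw":0},{"delta_pos":[0,-90,0],"yaw":-0.1},{"delta_pos":[-20,-90,-40],"yaw":-0.25},{"delta_pos":[-42,-90,-81],"yaw":-0.4},{"delta_pos":[-63,-90,-122],"yaw":-0.55},{"delta_pos":[-84,-90,-163],"yaw":-0.7},{"delta_pos":[-105,-90,-204],"yaw":-0.85},{"delta_pos":[-125,-90,-244],"yaw":-1.0},{"delta_pos":[-125,-90,-244],"yaw":-1.15},{"delta_pos":[-125,-90,-244],"yaw":-1.3},{"delta_pos":[-125,-90,-244],"yaw":-1.463},{"delta_pos":[-125,-90,-244],"yaw":-1.463}]' 130
python3 - <<'E'
from h import *
for n in ["side","top"]:
    s=robot.snapshot(n); np.savez(n+"4.npz",**s)
crop(load("side4.npz"),"pics/s4c.png",190,180,70,70,8)
crop(load("top4.npz"),"pics/t4c.png",195,175,70,70,8)
print(robot.get_obs()["joint_positions"])
E
```

```text
time: 6.1
tool_pos: [0.4483, -0.098, 0.2887]
ee_rot: [-1.571, 0.0, 1.36]
wrist_force: [0.0, -0.8, -0.0]
width: 0.046
[-3.38247299e-01 -1.18045921e-01  1.40987665e+00 -1.73134939e-04
  1.84924643e+00 -1.69539136e+00]
```

View pics/s4c.png

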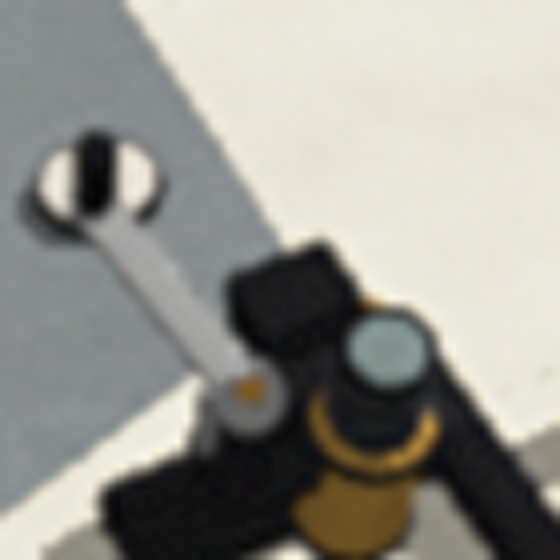

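View pics/t4c.png

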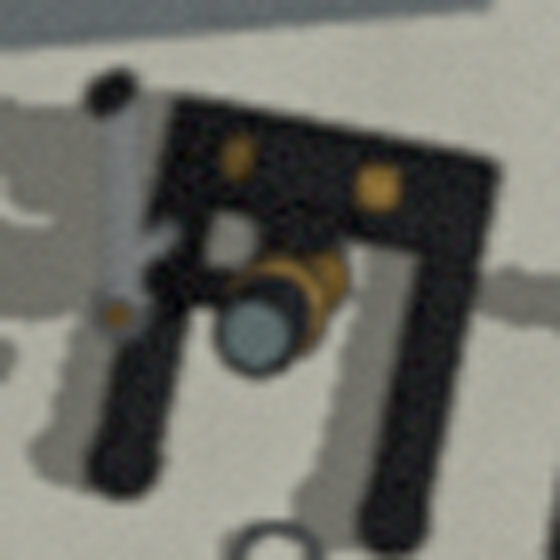

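```bash
python3 - <<'E'
from h import *
S=load("side4.npz");T=load("top4.npz");xs,ys,xm,a=frame()
def disc(s,u0,v0):
    im=cv2.resize(s["image"],None,fx=8,fy=8,interpolation=cv2.INTER_CUBIC)
    g=im[...,0].astype(int); sub=(np.max(im,2)>85).astype(np.uint8)
    n,l,st,c=cv2.connectedComponentsWithStats(sub)
    i=l[int(v0*8+4),int(u0*8+4)]; print(st[i])
    m=(l==i).astype(np.uint8); cnt=max(cv2.findContours(m,0,1)[0],key=cv2.contourArea)
    e=cv2.fitEllipse(cnt); print(e); return (e[0][0]+.5)/8-.5,(e[0][1]+.5)/8-.5
us=disc(S,190+387/8,180+351/8); ut=disc(T,195+257/8,175+336/8)
print(us,ut,proj(S,M+.046*a),proj(T,M+.046*a))
P,r=tri(S,us,T,ut); print(P,r,"pred",M+.046*a)
cs=lambda X,Y:(190+(X+.5)/8-.5,180+(Y+.5)/8-.5)
ct=lambda X,Y:(195+(X+.5)/8-.5,175+(Y+.5)/8-.5)
H,r=tri(S,cs(251,388),T,ct(117,314));print(H,r,"pred",M+.052*ys+.062*a)
d=H-P; print("axis-to-hinge along ys",d@ys, d@xs)
K_,r=tri(S,cs(97,140),T,ct(110,88));print(K_,r)
for th in (1.55,1.65,1.75): print(th,knob(th,.09))
E
```

```text
[      0       0    3707    3072 8237752]
((1479.529052734375, 1580.630859375), (3238.560546875, 3723.78271484375), 126.79983520507812)
[1788 1706   57   60 2617]
((1815.4407958984375, 1734.7542724609375), (55.2921257019043, 58.63605499267578), 144.03785705566406)
(184.50363159179688, 197.141357421875) (226.4925994873047, 216.4067840576172) [[238.23103845 222.75201448]] [[226.45903442 216.19773424]]
[0.54890073 0.15210559 0.25529073] 0.14053525156318472 pred [0.51324154 0.10459987 0.15645394]
[0.52036139 0.15641992 0.16843978] 0.00047335339599733603 pred [0.52021365 0.15629425 0.17191618]
axis-to-hinge along ys -0.0018161911864162075 -0.028806408538693158
[0.60098296 0.15250284 0.21766652] 0.0007834434897225336
1.55 [0.59495376 0.13827842 0.22133627]
1.65 [0.59655148 0.14682652 0.22127099]
1.75 [0.59731616 0.15548442 0.22098294]
```

```bash
python3 - <<'E'
from h import *
S=load("side4.npz");T=load("top4.npz");xs,ys,xm,a=frame()
us=(190+387.5/8-.5,180+351.5/8-.5)
P,r=tri(S,us,T,(226.49,216.41)); print(us,P,r,"pred",M+.046*a, "off ys",(P-M-.046*a)@ys,(P-M-.046*a)@xs)
G=M+.030*a-np.array([0,0,.019]); o=robot.get_obs();print(o["tool_pos"],o["ee_rot"])
e=np.array([-np.pi/2,0,1.36])
print(G,rel(G,1.358,o["tool_pos"],e)); G2=G+[0,0,.09]; print(G2,rel(G2,1.358,o["tool_pos"],e))
E
```

```text
(237.9375, 223.4375) [0.51307156 0.10510764 0.15415003] 0.001058623759557798 pred [0.51324154 0.10459987 0.15645394] off ys 0.0004603573720081286 -0.0002734828424684165
[ 0.44846047 -0.09781534  0.28865891] [-1.57128714e+00  2.29213211e-04  1.35709637e+00]
[0.51726188 0.10373035 0.1219917 ] (array([211.5, 166.7, -25.1]), 0.002)
[0.51726188 0.10373035 0.2119917 ] (array([211.5,  76.7, -25.1]), 0.002)
```

```bash
python3 -m handwheel '[{"delta_pos":[42,0,-5],"yaw":0},{"delta_pos":[85,0,-10],"yaw":0},{"delta_pos":[127,0,-15],"yaw":0},{"delta_pos":[170,0,-20],"yaw":0},{"delta_pos":[211.5,0,-25],"yaw":0},{"delta_pos":[211.5,35,-25],"yaw":0},{"delta_pos":[211.5,76,-25],"yaw":0},{"delta_pos":[211.5,76,-25],"yaw":0},{"delta_pos":[211.5,76,-25],"yaw":0}]'
python3 - <<'E'
from h import *
G=np.array([.51726,.10373,.122]);o=robot.get_obs();print(o["ee_rot"],o["wrist_force"],rel(G,1.358))
s=robot.snapshot("side"); np.savez("side5.npz",**s); crop(s,"pics/s5c.png",180,130,110,120,5)
E
```

```text
time: 7.1
tool_pos: [0.5172, 0.1039, 0.2124]
ee_rot: [-1.569, 0.001, 1.358]
wrist_force: [0.0, 0.3, 1.0]
width: 0.046
[-1.56924255e+00  6.43574063e-04  1.35767360e+00] [0.01605867 0.32831368 1.01525782] (array([-0. , 90.4, -0.3]), -0.0)
```

View pics/s5c.png

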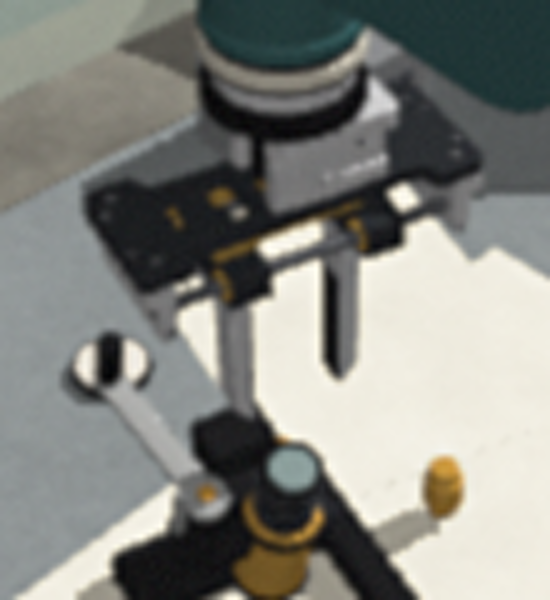

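```bash
python3 -m handwheel '[{"delta_pos":[0,15,0],"yaw":0},{"delta_pos":[0,30,0],"yaw":0},{"delta_pos":[0,42,0],"yaw":0},{"delta_pos":[0,50,0],"yaw":0},{"delta_pos":[0,55,0],"yaw":0},{"delta_pos":[0,55,0],"yaw":0}]'
python3 - <<'E'
from h import *
s=robot.snapshot("side"); np.savez("side6.npz",**s); crop(s,"pics/s6c.png",190,150,90,100,6)
E
```

```text
time: 7.75
tool_pos: [0.517, 0.1039, 0.1564]
ee_rot: [-1.569, 0.001, 1.359]
wrist_force: [0.2, -0.0, 0.2]
width: 0.0457
```

View pics/s6c.png

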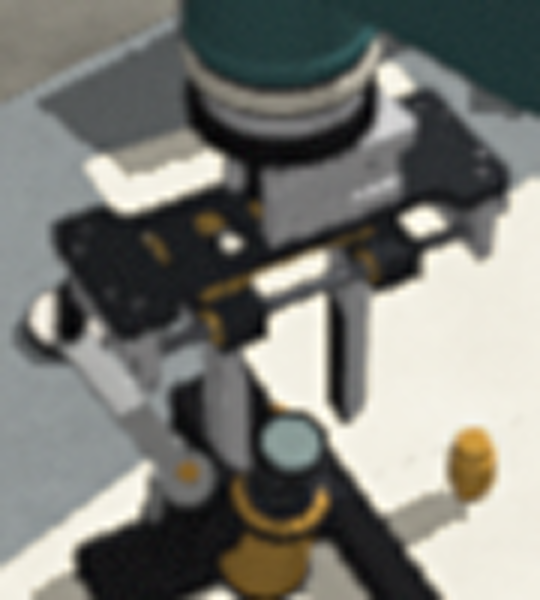

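```bash
python3 - <<'E'
from h import *
S=load("side6.npz");xs,ys,xm,a=frame();p=robot.get_obs()["tool_pos"]
for y in(.088,.07):
  for x in (-.0375,.0375):
    for z in (.07,.09,.097,.12):
      q=proj(S,p+y*ys+x*xs+[0,0,z])[0]; print(y,x,z,((q-[190,150])*6).round())
E
```

```text
0.088 -0.0375 0.07 [132. 454.]
0.088 -0.0375 0.09 [129. 420.]
0.088 -0.0375 0.097 [128. 408.]
0.088 -0.0375 0.12 [124. 367.]
0.088 0.0375 0.07 [ 53. 335.]
0.088 0.0375 0.09 [ 49. 301.]
0.088 0.0375 0.097 [ 48. 289.]
0.088 0.0375 0.12 [ 43. 248.]
0.07 -0.0375 0.07 [172. 437.]
0.07 -0.0375 0.09 [170. 403.]
0.07 -0.0375 0.097 [169. 391.]
0.07 -0.0375 0.12 [167. 350.]
0.07 0.0375 0.07 [ 93. 320.]
0.07 0.0375 0.09 [ 89. 286.]
0.07 0.0375 0.097 [ 88. 274.]
0.07 0.0375 0.12 [ 84. 233.]
```

```bash
python3 -m handwheel '[{"delta_pos":[0,10,0],"yaw":0},{"delta_pos":[0,20,0],"yaw":0},{"delta_pos":[0,28,0],"yaw":0},{"delta_pos":[0,34,0],"yaw":0},{"delta_pos":[0,34,0],"yaw":0},{"delta_pos":[0,34,0],"yaw":0}]'
```

```text
time: 8.4
tool_pos: [0.5175, 0.104, 0.1233]
ee_rot: [-1.571, 0.0, 1.359]
wrist_force: [0.2, -0.1, 0.5]
width: 0.0458
```

No contact on the way down. Closing the fingers.

```bash
python3 -m handwheel '[{"delta_pos":[0,0,0],"yaw":0},{"delta_pos":[0,0,0],"yaw":0},{"delta_pos":[0,0,0],"yaw":0},{"delta_pos":[0,0,0],"yaw":0},{"delta_pos":[0,0,0],"yaw":0},{"delta_pos":[0,0,0],"yaw":0}]' 255
python3 - <<'E'
from h import *
xs,ys,xm,a=frame();o=robot.get_obs();p=o["tool_pos"];print(p,o["wrist_force"],o["wrist_torque"],o["width"])
for d in (5,10,15,20,25,30,35,40): print(d,rel(p+a*d/1000,1.359,p,np.array([-np.pi/2,0,1.358])))
E
```

```text
time: 9.0
tool_pos: [0.5178, 0.1042, 0.124]
ee_rot: [-1.572, -0.0, 1.359]
wrist_force: [-1.2, 0.8, 3.1]
width: 0.0356
[0.51783756 0.10416464 0.12398667] [-1.16450942  0.7645486   3.06404574] [ 0.18432729 -0.16692634  0.00857011] 0.03560365461347114
5 (array([ 0. , -4.8,  1.3]), -0.001)
10 (array([ 0. , -9.7,  2.6]), -0.001)
15 (array([  0. , -14.5,   3.9]), -0.001)
20 (array([  0. , -19.3,   5.1]), -0.001)
25 (array([  0. , -24.2,   6.4]), -0.001)
30 (array([  0. , -29. ,   7.7]), -0.001)
35 (array([  0. , -33.8,   9. ]), -0.001)
40 (array([  0. , -38.7,  10.3]), -0.001)
```

```bash
python3 -m handwheel '[{"delta_pos":[0,-2,0.5],"yaw":0},{"delta_pos":[0,-4,1.1],"yaw":0},{"delta_pos":[0,-6,1.6],"yaw":0},{"delta_pos":[0,-8,2.1],"yaw":0},{"delta_pos":[0,-9.7,2.6],"yaw":0},{"delta_pos":[0,-9.7,2.6],"yaw":0}]'
python3 - <<'E'
from h import *
o=robot.get_obs();print(o["tool_pos"],o["wrist_force"],o["wrist_torque"],o["width"])
E
```

```text
time: 9.6
tool_pos: [0.5149, 0.1047, 0.1335]
ee_rot: [-1.571, -0.0, 1.359]
wrist_force: [1.8, 1.9, -1.6]
width: 0.0354
[0.51494044 0.10468281 0.13348913] [ 1.8110077   1.86459303 -1.56050693] [ 0.45253826 -0.51734036  0.03795637] 0.03539826799350582
```

```bash
python3 -m handwheel '[{"delta_pos":[0,-2.4,0.6],"yaw":0},{"delta_pos":[0,-4.8,1.3],"yaw":0},{"delta_pos":[0,-7.3,1.9],"yaw":0},{"delta_pos":[0,-9.7,2.6],"yaw":0},{"delta_pos":[0,-12.1,3.2],"yaw":0},{"delta_pos":[0,-14.5,3.9],"yaw":0},{"delta_pos":[0,-14.5,3.9],"yaw":0}]'
python3 - <<'E'
from h import *
o=robot.get_obs();print(o["tool_pos"],o["wrist_force"],o["wrist_torque"],o["width"])
s=robot.snapshot("side"); np.savez("side7.npz",**s); crop(s,"pics/s7c.png",200,190,70,70,8)
s=robot.snapshot("top"); np.savez("top7.npz",**s); crop(s,"pics/t7c.png",195,175,70,70,8)
E
```

```text
time: 10.3
tool_pos: [0.5111, 0.1054, 0.1483]
ee_rot: [-1.571, -0.0, 1.359]
wrist_force: [1.6, 1.4, -1.4]
width: 0.0355
[0.51109228 0.1054401  0.14829733] [ 1.58476241  1.4373365  -1.37387899] [ 0.53176581 -0.43991583  0.01753808] 0.03551958115458528
```

View pics/s7c.png

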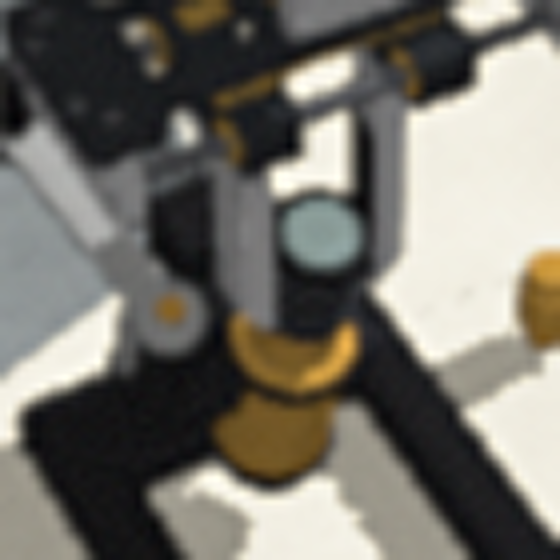

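```bash
python3 - <<'E'
from h import *
S=load("side7.npz");xs,ys,xm,a=frame()
for d in (0,.015,.02,.025,.03,.04): print(d,proj(S,np.array([M+(.046+d)*a,M+d*a])).round(1).tolist())
E
```

```text
0 [[238.2, 222.8], [236.3, 230.8]]
0.015 [[238.9, 220.0], [236.9, 228.2]]
0.02 [[239.1, 219.1], [237.1, 227.3]]
0.025 [[239.3, 218.1], [237.3, 226.5]]
0.03 [[239.5, 217.2], [237.6, 225.6]]
0.04 [[240.0, 215.3], [238.0, 223.8]]
```

```bash
python3 -m handwheel '[{"delta_pos":[0,-2.4,0.6],"yaw":0},{"delta_pos":[0,-4.8,1.3],"yaw":0},{"delta_pos":[0,-7.3,1.9],"yaw":0},{"delta_pos":[0,-9.7,2.6],"yaw":0},{"delta_pos":[0,-12.1,3.2],"yaw":0},{"delta_pos":[0,-14.3,3.8],"yaw":0},{"delta_pos":[0,-14.3,3.8],"yaw":0},{"delta_pos":[0,-14.3,3.8],"yaw":0}]'
python3 - <<'E'
from h import *
xs,ys,xm,a=frame()
o=robot.get_obs();print(o["tool_pos"],o["wrist_force"],o["wrist_torque"],o["width"])
d=o["tool_pos"]-np.array([.51784,.10416,.12399]);print(d@a,d@xm,d@ys)
s=robot.snapshot("side"); np.savez("side8.npz",**s); crop(s,"pics/s8c.png",190,180,70,70,8)
E
```

```text
time: 11.2
tool_pos: [0.5074, 0.1062, 0.1625]
ee_rot: [-1.571, 0.0, 1.359]
wrist_force: [1.6, 2.7, -0.8]
width: 0.0357
[0.50738421 0.10616555 0.16249674] [ 1.61519467  2.74805201 -0.79928679] [ 0.54055951 -0.51526212  0.03126949] 0.03574599516650006
0.039948753772835854 -0.00038639639571661486 -0.00025004899901394346
```

View pics/s8c.png

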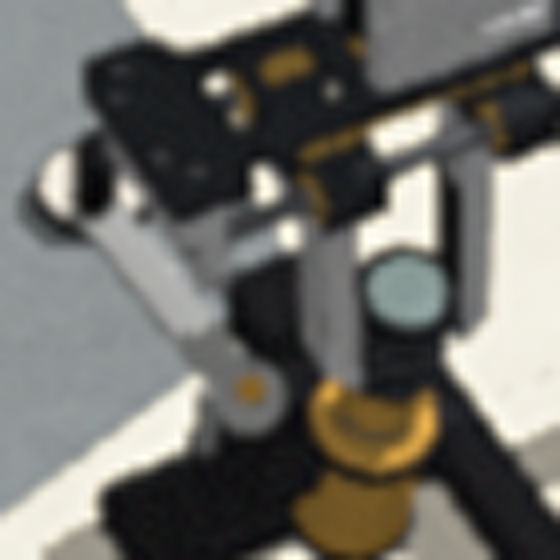

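```bash
python3 - <<'E'
from h import *
xs,ys,xm,a=frame()
for f,g in (("side4.npz",(238,223.4)),("side7.npz",(240,219)),("side8.npz",(240.2,215.5))):
    s=load(f); im=cv2.resize(s["image"],None,fx=8,fy=8,interpolation=cv2.INTER_CUBIC).astype(int)
    m=((im[...,2]-im[...,0]>5)&(im[...,1]>90)).astype(np.uint8)
    x,y=int(g[0]*8+4),int(g[1]*8+4); w=np.zeros_like(m); cv2.circle(w,(x,y),56,1,-1); m&=w
    n,l,st,c=cv2.connectedComponentsWithStats(m); i=l[y,x]; u=(c[i]+.5)/8-.5; print(f,st[i],u)
    if f=="side4.npz": u0=u
    else:
        b=proj(s,np.array([M+.046*a,M+.086*a])); print("draw mm",40*(u-u0)@(b[1]-b[0])/((b[1]-b[0])@(b[1]-b[0])))
s=load("side8.npz"); crop(s,"pics/s8d.png",222,215,30,25,24)
E
```

```text
side4.npz [1870 1755   77   69 4179] [238.14248325 223.22345358]
side7.npz [1882 1718   80   70 4394] [239.74342854 218.69094219]
draw mm 24.898478325198383
side8.npz [1887 1695   79   71 4502] [240.42925367 215.85264882]
draw mm 40.109279354324904
```

View pics/s8d.png

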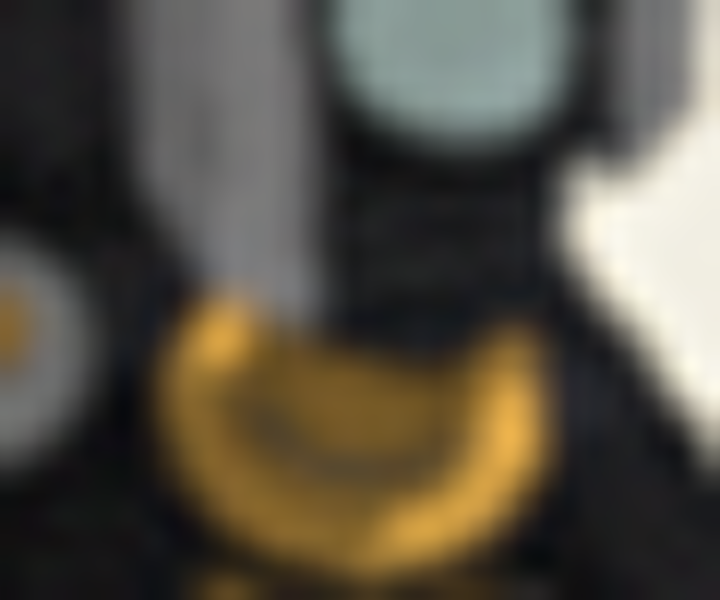

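The glass disc on the head has moved up to (240.4, 215.9) px, which works out to a 40.1 mm draw. The dark ring shows just above the sleeve rim at about (237, 234) px. The knob is still at about (202, 197) px, so the brace is still seated.

```bash
python3 - <<'E'
from h import *
s=robot.snapshot("top"); cv2.imwrite("pics/top9.png",s["image"][:,:,::-1])
o=robot.get_obs();print(o["time"],o["tool_pos"],o["wrist_force"],o["width"])
print(robot.close_job())
E
```

```text
11.3 [0.50745672 0.10615316 0.16236672] [ 0.82439134  1.27826943 -1.11515678] 0.035545077830028395
the job is handed in; nothing more can be done
None
```

View pics/top9.png

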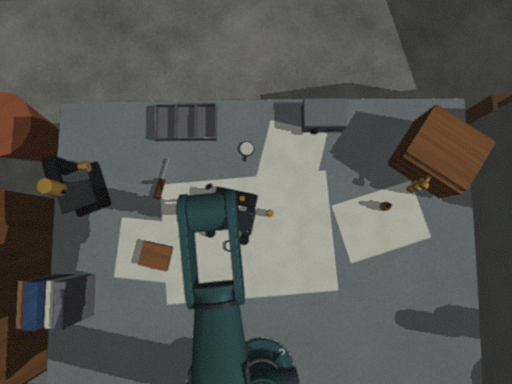

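The job is done and handed in at 11.3 s: the brace is swung out and the tube is drawn 40 mm and held still in the gripper.

- **Brace:** I pushed the knob round with the closed fingers. The side view put it on the end stop (1.75 rad) after the fingers had moved clear, and its knob was in the same place in the last side picture. A check from both cameras read slightly less, about 1.72, which is within the calibration error.
- **Tube:** I gripped the head level across (width 35.6 mm) and drew it along the leaning sleeve. The arm's own reading gave 39.9 mm with under 0.5 mm sideways, and the camera gave 40.1 mm. The dark ring shows just above the sleeve mouth. Wrist force read about 4 N or less each time I checked, so the tube did not bind.
- **Bench:** in the last top picture the loose items are where they were at the start; the filter ring is partly hidden by the arm.

No check failed. Measured heights came out 2–3 mm below the stated ones, about the calibration error, so I used the stated heights.

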